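# Skewer the two big sprockets and hang them in the cradle

## Robot

A 6-joint arm with a two-finger parallel gripper is mounted at the origin on the work surface. World frame = base frame: x ahead of the robot, y to its left, z up, the work surface at z = 0. Lengths are in mm, angles in rad, forces in N, time in s.
With the tool pointing down it reaches from about 275 to 825 mm from the base axis. Payload 4.9 kg.
Tool frame: the origin (TCP) lies at the very end of the fingers, on their centre line; the grasp point (between the pads) lies 19 mm behind it; z points along the fingers, y is the line along which they close (so a half turn about z gives the same grasp; the last joint's range is limited). The gripper opens to 85 mm and grips with 20 to 120 N. Pads are 22 mm wide; open, the fingers measure 114 mm over their backs; the gripper's body (76 mm by 85 mm) begins 54 mm behind the grasp point. The pads swing forward as they close: fully open they stand 13 mm farther back than shut.
Start: joints at [1.063, 0.326, -0.193, 1.052, 0, 1.437], TCP at [200.831, 512.04, 231.281] pointing down, gripper open.
Joint ranges: [-2.65, 2.65], [-0.97, 1.79], [-1.3, 1.35], [-1.93, 2.1], [-1.47, 1.37], [-3.14, 3.14]. Speed limits (rad/s): [2.57, 2.57, 3.14, 3.14, 3.14, 3.14].

## Interface

Orientations are given as [roll, pitch, yaw] about the fixed x, y, z axes, in that order (R = Rz(yaw) Ry(pitch) Rx(roll)).
In Python, from bench import bot, solve_ik, imaging gives the robot as it stands. Calls block until the motion is done:
- bot.move_ptp(position, orientation): joint-space move of the TCP to a pose.
- bot.movel(position, rot=None, max_speed=150, threshold=None): straight line of the TCP; rot=None keeps the orientation; max_speed is the mean speed in mm/s. With threshold (N) it stops when the force on the tool has changed by that much, and returns True; else False.
- bot.move_j(angles): joint-space move.
- bot.grip(opening, effort=None): opening from 0.0 (shut) to 1.0 (fully open); effort is the grip in N (None keeps the last); returns when the fingers have stopped.
- bot.dwell(seconds).
- solve_ik(position, orientation): joint angles nearest the present ones, or None.
- bot.get_state(): the state.
- imaging.capture(name): name is "scene" or "top"; returns the picture (480x640x3 uint8, blue, green, red); there is no depth.
- imaging.camera_model(name): a dict with "K" (3x3 intrinsics, pixels), "k1" (the pictures are not rectified: a ray, as slopes to the right and down, at radius r is drawn at 1 + k1 r^2 times it, then the intrinsics apply), "position" and "rotation" of the camera in the world. Camera axes: x right, y up, looking along -z (the intrinsics and any distortion apply to the point x, -y, -z); pixel columns grow to the right and rows downward; lengths in mm; the calibration is good to about 2 mm. A picture is of the moment at which its call begins. camera_model takes no time and is no camera call.
A pose or a line that the arm cannot do raises bot.IKError and nothing moves.
- bot.sign_off(): hands the job in; it is judged then, once.
The state is a dict: "t": time; "qpos": joint angles; "joint_velocities": joint speeds; "effort": joint torques, N m; "tcp_pos": TCP position; "orientation": TCP orientation; "contact_force": force on the tool from outside, world axes, zero at the start; "wrist_torque": the same for the moment, N m; "opening": opening from 0.0 (shut) to 1.0 (fully open); "gripper_force": force on a finger pad.
Only numpy, scipy, OpenCV 4.12 (cv2) and the standard library are available. Lean on these libraries where they do the work, as an engineer would, in place of code of your own. Each camera call takes 0.05 s, during which the arm holds its last target. There are 200 camera calls.

## Task

Take the wooden-handled skewer out of its cradle by the handle, run it through the bores of both large toothed sprockets standing in their plywood stand, and lift the two off together on the rod. Lay the skewer back in the cradle's two forks as it lay before, with both sprockets hanging on the rod between the handle and the far fork, and let go.

Things in the scene. Friction and masses are not known exactly. Their poses are not given: they have to be found in the camera images.
- skewer: Skewer, 110 g: wooden grip block 30 (x) by 50 (y) by 34 mm (z); a steel rod 10 mm thick runs from its front along +y to a 13 mm ball tip ending 167 mm from the origin; a 12 mm square stub behind ends at y = -70 mm. Origin: centre of the block, on the rod's axis. Starts level in the cradle, rod axis 80 mm above the bench, pointing roughly to world +y (robot's left). Grip its x faces from above.
- cradle: Fixed cradle: steel base 90 (x) by 215 (y) by 8 mm, origin under its middle on the bench. Aluminium forks 10 mm thick at y = -88.5 (for the stub) and +88.5 mm (for the rod), notch 16 mm, mouth 50 mm wide, tops 110 mm high. Laid in, the skewer's origin is at x 0, y -41.5 (14 mm either way will do), z 80 mm, axes as the cradle's. Sprockets hang to 51 mm below the rod's axis.
- sprocket_a: Large toothed sprocket on the robot's right: steel ring 76 mm across, 6 mm thick, 40 g, round bore 36 mm. Stands on edge in a slot of a plywood stand (fixed, 80 mm wide, 64 mm long, cheeks 34 mm high); lifts straight out. Origin: bore centre, 46 mm above the bench; y axis: level, along the bore, towards the other one. The way along the bores is open, 40 mm wide between the cheeks.
- sprocket_b: Large toothed sprocket on the robot's left, like the other, in the same stand, 26 mm further along the common bore axis; origin at the bore's centre, y axis along the bore, away from the other. The stand's middle is midway between the two. A like stand beside it holds two smaller smooth rings (54 mm across), not wanted; the stands may stand either way round.
Things that resemble listed ones, but are neither listed nor needed, are in the scene too. Leave any red look-alike of the skewer alone. Leave any black look-alike of the sprocket_a alone.

How it is judged:
By the outcome, as a careful person would: the job done as asked, in the order asked, and still so for the second after the job is handed in, with the robot touching nothing.
It also fails if it takes over 61 s, if anything falls off the work surface, if the arm or the gripper's body presses on something with over 40 N, if the wrist force passes 120 N, or if a joint passes its speed limit or range.

## Working session

There is one attempt and no reset: what is moved stays moved. The work goes in short steps, each a Python script; the robot and the scene stay as the last script left them, time stands still between calls to the robot, and variables do not carry over. Pictures are saved under pics/ and viewed, at most 10 in all, crops included, and the job is handed in when it is done.

```bash
ls; mkdir -p pics
python3 - <<'E'
from bench import bot,imaging
import cv2
for n in("scene","top"):
    cv2.imwrite(f"pics/{n}0.png",imaging.capture(n)); m=imaging.camera_model(n); print(n,m)
print(bot.get_state())
E
```

```text
pics
scene {'K': array([[454.2486963 ,   0.        , 314.9573701 ],
       [  0.        , 454.2486963 , 244.80315919],
       [  0.        ,   0.        ,   1.        ]]), 'k1': -0.09986012498838859, 'position': array([1117.90486877,  357.04136521,  801.81556673]), 'rotation': array([ 0.84106715, -0.00750874,  2.31665565])}
top {'K': array([[487.85982057,   0.        , 328.51213665],
       [  0.        , 487.85982057, 244.82870266],
       [  0.        ,   0.        ,   1.        ]]), 'k1': -0.025779980740001377, 'position': array([ 322.46074654, -200.90757509, 1435.2458202 ]), 'rotation': array([ 0.13580395, -0.01266682, -1.56249555])}
{'t': 0.1, 'qpos': array([ 1.06276908e+00,  3.26852636e-01, -1.93500106e-01,  1.05200799e+00,
        2.99346093e-05,  1.43658313e+00]), 'joint_velocities': array([ 6.76469762e-04, -1.63165132e-03,  2.94392883e-03, -2.13235588e-04,
        1.55367633e-05, -1.28225645e-03]), 'effort': array([-3.07515111e-04, -4.44239330e+01,  2.63038427e+01,  7.86243821e-03,
       -1.91447839e-04,  5.12313733e-06]), 'tcp_pos': array([200.56984662, 511.55471848, 230.58331319]), 'orientation': array([-3.14004632e+00, -2.38999599e-04,  2.76777839e+00]), 'contact_force': array([ 0.13877271, -0.19062872,  0.70497061]), 'wrist_torque': array([ 0.00520568, -0.0162428 , -0.0150196 ]), 'gripper_force': 0.0, 'opening': 0.9968528434123144}
```

View pics/scene0.png

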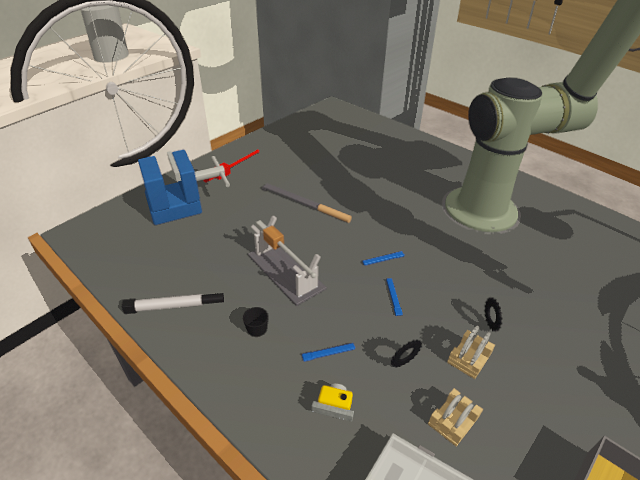

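View pics/top0.png

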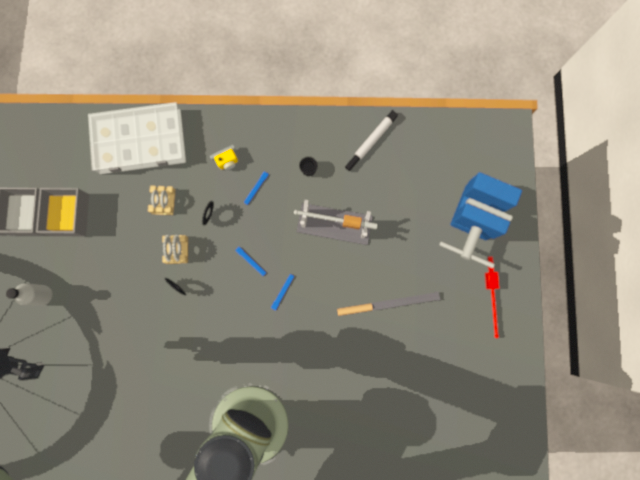

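The scene shows the skewer and cradle at top (335,220), scene (287,260). The two ring stands are at top (161,200) and (174,249). I need close-ups to tell the stands apart.

Run:
```python
import cv2,numpy as np
t=cv2.imread("pics/top0.png");s=cv2.imread("pics/scene0.png")
r=lambda im,x,y,w,h,W,H:cv2.resize(im[y:y+h,x:x+w],(W,H),interpolation=cv2.INTER_CUBIC)
a=r(t,140,180,50,90,330,594)[:300*2]
b=r(s,420,310,90,135,400,600)
cv2.imwrite("pics/c1.png",np.hstack([cv2.resize(a,(330,594)),b[:594]]))
c=r(t,290,200,95,50,760,400);cv2.imwrite("pics/c2.png",np.vstack([c]))
```

```text
(no output)
```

View pics/c1.png

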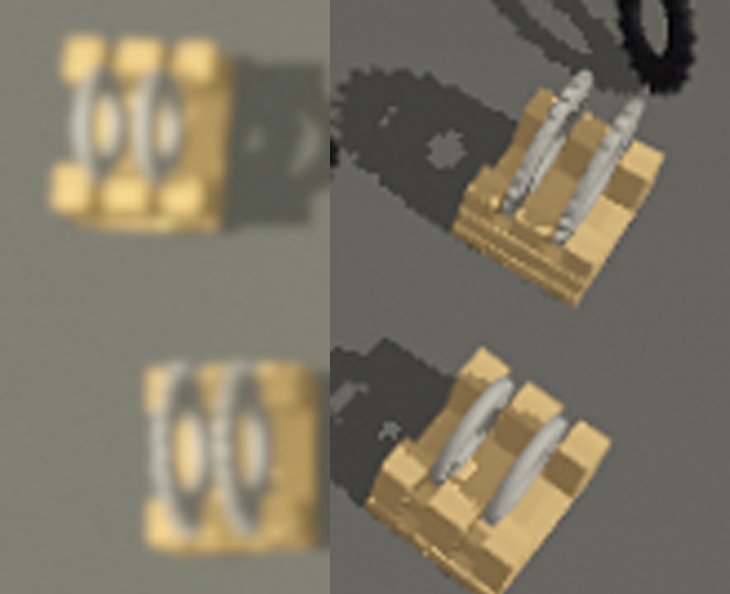

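View pics/c2.png

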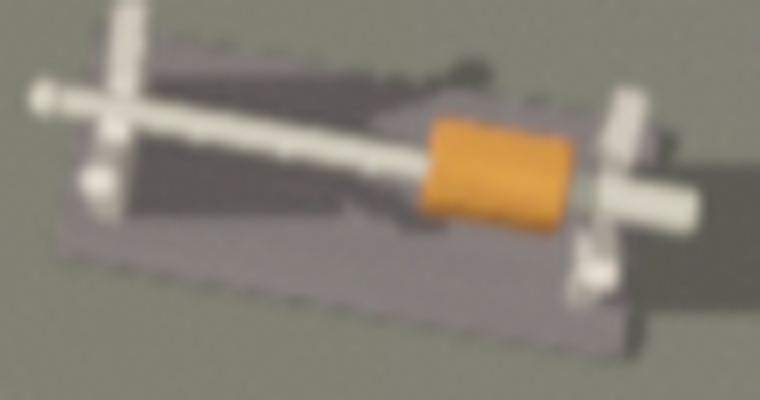

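Lower stand in the top view (174,249) holds the larger toothed sprockets: A at about (176.7,247.7), B at (167.3,247.9). In the scene view they are at (468.8,342.2) and (480.3,347.8). The skewer runs from the ball at top (295.2,212) to the stub end at (376.2,226).

```bash
cat > h.py <<'E'
import numpy as np,cv2
from scipy.spatial.transform import Rotation as Ro
from bench import bot,solve_ik,imaging
def ray(n,uv):
    m=imaging.camera_model(n);K=m["K"]
    u=cv2.undistortPoints(np.array([[uv]],float),K,np.array([m["k1"],0,0,0.]))[0,0]
    return m["position"],Ro.from_euler("xyz",m["rotation"]).apply([u[0],-u[1],-1])
def plane(n,uv,z):
    p,d=ray(n,uv);return p+d*(z-p[2])/d[2]
def tri(uvt,uvs):
    p,d=ray("top",uvt);q,e=ray("scene",uvs)
    s=np.linalg.lstsq(np.c_[d,-e],q-p,rcond=None)[0];a,b=p+s[0]*d,q+s[1]*e
    return (a+b)/2,np.linalg.norm(a-b)
def proj(n,P):
    m=imaging.camera_model(n);c=Ro.from_euler("xyz",m["rotation"]).inv().apply(np.atleast_2d(P)-m["position"])*[1,-1,-1]
    return cv2.projectPoints(c,np.zeros(3),np.zeros(3),m["K"],np.array([m["k1"],0,0,0.]))[0][:,0]
E
python3 - <<'E'
from h import *
np.set_printoptions(precision=1,suppress=True)
def mask(n,roi):
    im=cv2.imread(f"pics/{n}0.png");h=cv2.cvtColor(im,cv2.COLOR_BGR2HSV);m=cv2.inRange(h,(5,140,60),(25,255,255))
    x0,y0,x1,y1=roi;m2=0*m;m2[y0:y1,x0:x1]=m[y0:y1,x0:x1]
    ys,xs=np.nonzero(m2);return np.array([xs.mean(),ys.mean()]),len(xs),cv2.minAreaRect(np.c_[xs,ys].astype(np.int32))
t=mask("top",(290,200,385,250));s=mask("scene",(245,215,300,260));print(t,s)
print("block",tri(t[0],s[0]),"top z97",plane("top",t[0],95))
b,e=plane("top",(294.8,211.7),80),plane("top",(375.8,225.8),80)
print("tip,stub",b,e,np.linalg.norm(b-e),"yaw",np.arctan2(-(b-e)[0],(b-e)[1]))
for n,u,v in(("A",(176.3,247.3),(468.4,341.8)),("B",(166.9,247.5),(479.9,347.4))):
    print(n,plane("top",u,46),plane("scene",v,46),tri(u,v))
for n in("top","scene"):
  for roi in([(155,225,195,275)] if n=="top" else [(445,320,500,380)]):
    im=cv2.imread(f"pics/{n}0.png");h=cv2.cvtColor(im,cv2.COLOR_BGR2HSV);m=cv2.inRange(h,(10,70,60),(30,255,255))
    x0,y0,x1,y1=roi;ys,xs=np.nonzero(m[y0:y1,x0:x1]);print(n,xs.min()+x0,xs.max()+x0,ys.min()+y0,ys.max()+y0,cv2.minAreaRect(np.c_[xs+x0,ys+y0].astype(np.int32)))
    c=cv2.boxPoints(cv2.minAreaRect(np.c_[xs+x0,ys+y0].astype(np.int32)))
    print([plane(n,q,34) for q in c])
E
```

```text
(array([351.7, 221.7]), 182, ((351.70806884765625, 221.6473846435547), (16.80232048034668, 10.948118209838867), 8.746161460876465)) (array([272.5, 236.3]), 285, ((272.5000305175781, 236.50001525878906), (22.62741470336914, 15.55634880065918), 45.0))
block (array([ 573. , -280.4,   83.9]), np.float64(2.0897049983651685)) top z97 [ 571.6 -280.5   95. ]
tip,stub [ 601.4 -120.4   80. ] [ 563.4 -349.6   80. ] 232.3399187859877 yaw -0.16451656510786614
A [500.9 219.6  46. ] [497.  219.1  46. ] (array([500.2, 219.2,  49.4]), np.float64(1.29077956300968))
B [500.1 246.6  46. ] [493.5 243.8  46. ] (array([499.1, 244.6,  52.6]), np.float64(0.4236854104756423))
top 162 188 235 263 ((175.0, 249.0), (28.0, 26.0), 90.0)
[array([538. , 266.6,  34. ]), array([538.8, 191.1,  34. ]), array([457.2, 187.2,  34. ]), array([456.4, 262.2,  34. ])]
scene 447 494 330 378 ((470.3382263183594, 353.10296630859375), (35.32870864868164, 39.959163665771484), 30.963756561279297)
[array([561.8, 204.9,  34. ]), array([456.4, 192.7,  34. ]), array([455.7, 264.4,  34. ]), array([558.2, 271.7,  34. ])]
```

```bash
cat >> h.py <<'E'
PSI=-0.165; SK=np.array([573.5,-281.5]); PI=np.pi
def ori(psi,sgn=1,tilt=0): return (Ro.from_rotvec(np.array([np.cos(psi),np.sin(psi),0])*tilt)*Ro.from_euler("xyz",[PI,0,psi+sgn*PI/2])).as_euler("xyz")
def fwd(psi): return np.array([-np.sin(psi),np.cos(psi)])
def show():
    s=bot.get_state();print("t %.2f open %.3f gf %.1f"%(s["t"],s["opening"],s["gripper_force"]),s["tcp_pos"].round(1),s["contact_force"].round(1),s["orientation"].round(3))
E
python3 - <<'E'
from h import *
for g in(1,-1):
    for p,psi in(([*SK,200],PSI),([*SK,60],PSI),([500,157,27],0),([500,0,27],0),([500,157,180],0)):
        q=solve_ik(p,ori(psi,g));print(g,p,None if q is None else np.round(q,2))
E
```

```text
1 [np.float64(573.5), np.float64(-281.5), 200] [-0.57  0.51  0.01  1.07  0.    1.16]
1 [np.float64(573.5), np.float64(-281.5), 60] [-0.57  0.64 -0.16  0.78  0.    1.16]
1 [500, 157, 27] [ 0.16  0.51 -0.51  0.55  0.    1.73]
1 [500, 0, 27] [-0.15  0.48 -0.57  0.52  0.    1.42]
1 [500, 157, 180] [ 0.16  0.32 -0.34  0.91  0.    1.73]
-1 [np.float64(573.5), np.float64(-281.5), 200] [-0.57  0.51  0.01  1.07  0.   -1.98]
-1 [np.float64(573.5), np.float64(-281.5), 60] [-0.57  0.64 -0.16  0.78  0.   -1.98]
-1 [500, 157, 27] [ 0.16  0.51 -0.51  0.55  0.   -1.41]
-1 [500, 0, 27] [-0.15  0.48 -0.57  0.52  0.   -1.72]
-1 [500, 157, 180] [ 0.16  0.32 -0.34  0.91  0.   -1.41]
```

Run:
```python
from h import *
o=ori(PSI)
bot.move_ptp([*SK,180],o); bot.grip(0.7,70); show()
print(bot.movel([*SK,60],max_speed=120,threshold=15)); show()
bot.grip(0.0,70); show()
bot.movel([*SK,180],max_speed=120); show()
bot.move_ptp([500,8,120],ori(0)); show()
for n in("scene","top"): cv2.imwrite(f"pics/{n}1.png",imaging.capture(n))
a,b=cv2.imread("pics/scene1.png"),cv2.imread("pics/top1.png")
r=lambda im,x,y,w,h,W,H:cv2.resize(im[y:y+h,x:x+w],(W,H),interpolation=cv2.INTER_CUBIC)
cv2.imwrite("pics/c3.png",np.vstack([r(a,330,220,200,80*2-20,800,560)[:300*2-0][:330],r(b,140,210,130,44,800,270)]))
cv2.imwrite("pics/c3.png",np.hstack([r(a,340,230,160,150,420,394),r(b,150,215,110,114,380,394)]))
```

```text
t 3.56 open 0.700 gf 0.0 [ 573.6 -281.4  180. ] [-0.1 -0.   0.8] [3.142 0.    1.406]
False
t 4.71 open 0.705 gf 0.0 [ 574.1 -281.9   60.9] [0.2 0.2 0.1] [3.140e+00 1.000e-03 1.406e+00]
t 5.08 open 0.341 gf 69.1 [ 574.  -281.8   61. ] [-0.1 -0.3  6.2] [3.140e+00 1.000e-03 1.406e+00]
t 6.23 open 0.341 gf 69.0 [ 572.9 -281.2  179. ] [-1.6  0.5 -1.6] [-3.140e+00 -1.000e-03  1.406e+00]
t 7.40 open 0.344 gf 69.0 [501.3   7.1 120.5] [ 0.8 -1.1 -0.8] [3.14e+00 1.00e-03 1.57e+00]
```

View pics/c3.png

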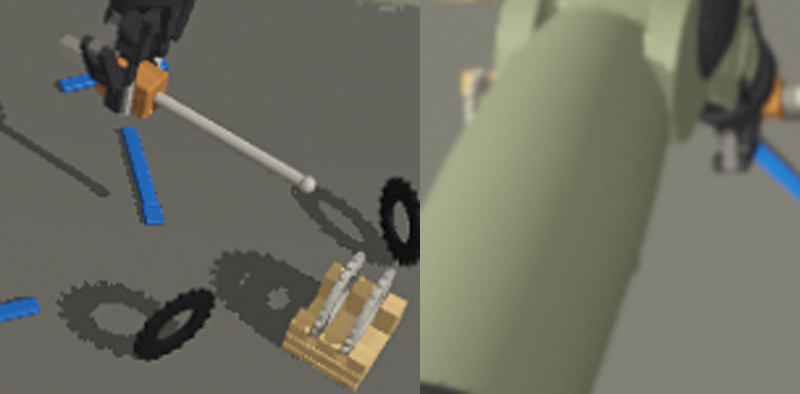

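The picture shows the skewer held level by its block, with the ball at scene (457.4,300.2). The arm hides the top view of it.

Run:
```python
from h import *
np.set_printoptions(precision=1,suppress=True)
s=bot.get_state()
for z in(139,142,136): print(z,proj("scene",[500.5,168,z]))
print(plane("scene",(457.4,300.2),139), "sprockets proj",proj("scene",[[500.5,219.4,46],[499.8,245.4,46]]))
# rings and cheeks: grey mask centroid & minAreaRect for each ring in scene, zoom crop
a=cv2.imread("pics/scene1.png")[310:380,435:505]
cv2.imwrite("pics/c4.png",cv2.resize(a,(590,590),interpolation=cv2.INTER_CUBIC))
```

```text
139 [[455.9 300. ]]
142 [[456.2 299. ]]
136 [[455.5 301. ]]
[498.9 170.5 139. ] sprockets proj [[467.7 342.9]
 [479.1 349.7]]
```

View pics/c4.png

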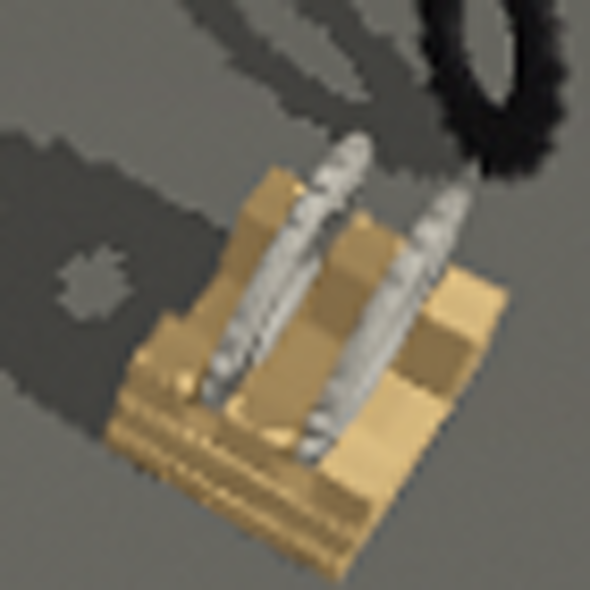

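The sprockets stand upright and about parallel: A centre about scene (468,342), B (480.6,347.4). The stand's front bottom edge runs from (447.8,362.2) to (475.1,378.8), and I'll use it for the yaw.

Run:
```python
from h import *
np.set_printoptions(precision=1,suppress=True)
a,b=plane("scene",(447.5,362),0),plane("scene",(474.8,378.6),0)
print(a,b,np.linalg.norm(a-b),np.arctan2(-(b-a)[0],(b-a)[1]))
# top extremes of cheeks front top corners z=34
c=lambda x,y:plane("scene",(435+x/8.43-.4,310+y/8.43-.4),34)
print(c(275,168),c(510,292), c(372,500))
```

```text
[535.4 203.4   0. ] [532.5 266.5   0. ] 63.12692628683288 0.04596292551730276
[460.2 199.1  34. ] [454.7 262.4  34. ] [532.2 265.4  34. ]
```

```bash
cat >> h.py <<'E'
Y=0.05; MID=np.array([498,232.5])
def tcp(d): return MID+(d-2)*fwd(Y)   # TCP for skewer origin at d along the bore axis
E
python3 - <<'E'
from h import *
o=ori(Y)
bot.movel([*tcp(-214),120],o,max_speed=120)
bot.movel([*tcp(-214),27],max_speed=100)
print(bot.movel([*tcp(-75),27],max_speed=70,threshold=6)); show()
a=imaging.capture("scene");cv2.imwrite("pics/c5.png",cv2.resize(a[260:390,370:530],(800,650)[:2] if 0 else (720,585),interpolation=cv2.INTER_CUBIC))
E
```

```text
False
t 10.97 open 0.342 gf 69.0 [501.9 155.3  27. ] [ 0.2 -0.7 -1.1] [-3.142  0.     1.62 ]
```

View pics/c5.png

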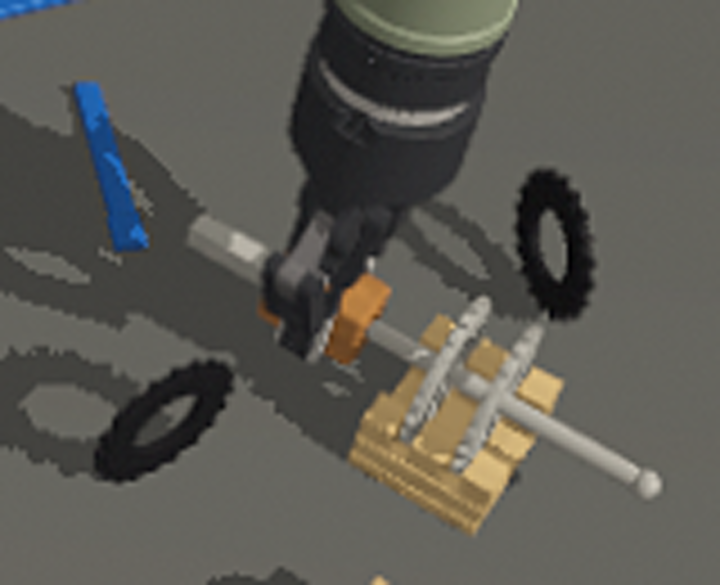

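The rod passes through both bores, with the ball clear beyond at crop (648,483), so I can lift.

Run:
```python
from h import *
bot.movel([*tcp(-75),48],max_speed=40); show()
bot.movel([*tcp(-75),120],max_speed=60); show()
bot.movel([*tcp(-75),190],ori(Y,1,0.04),max_speed=80); show()
bot.movel([*SK,195],ori(PSI,1,0.04),max_speed=130);bot.dwell(.4); show()
a=imaging.capture("scene");b=imaging.capture("top")
cv2.imwrite("pics/scene6.png",a);cv2.imwrite("pics/top6.png",b)
cv2.imwrite("pics/c6.png",np.hstack([cv2.resize(a[140:320,200:380],(400,400),interpolation=cv2.INTER_CUBIC),cv2.resize(b[160:260,280:380],(400,400),interpolation=cv2.INTER_CUBIC)]))
```

```text
t 11.69 open 0.342 gf 69.2 [501.8 155.6  48.1] [ 0.6 -0.5 -2.2] [3.141 0.    1.621]
t 13.04 open 0.339 gf 69.2 [501.5 155.5 119.6] [ 0.2  0.5 -2.3] [-3.141  0.     1.621]
t 14.07 open 0.339 gf 69.2 [501.4 155.5 189.4] [-0.3 -0.4 -1.9] [-3.14  -0.04   1.621]
t 18.02 open 0.341 gf 69.2 [ 573.5 -281.5  195. ] [ 0.8  0.5 -1.8] [ 3.142 -0.04   1.406]
```

View pics/c6.png

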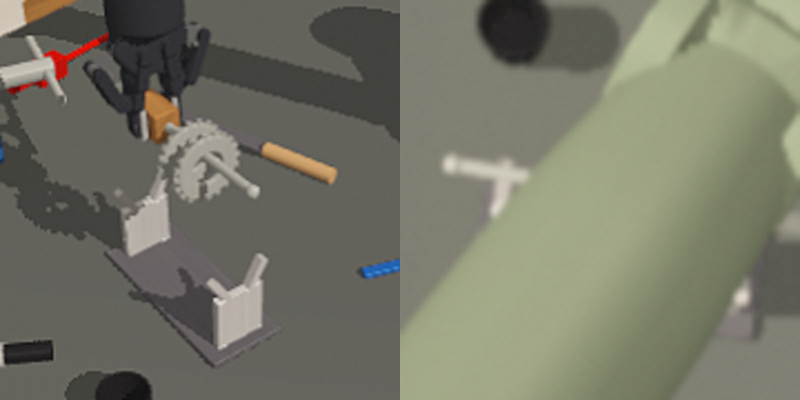

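Both sprockets hang on the rod near the handle at crop (200,160), above the cradle. Next I lower and release.

Run:
```python
from h import *
bot.movel([*SK,120],ori(PSI),max_speed=90); bot.dwell(.3); show()
print(bot.movel([*SK,70],max_speed=60,threshold=12)); show()
print(bot.movel([*SK,60.5],max_speed=20,threshold=8)); show()
a=imaging.capture("scene");b=imaging.capture("top")
cv2.imwrite("pics/c7.png",cv2.resize(a[190:310,210:350],(700,600),interpolation=cv2.INTER_CUBIC))
```

```text
t 19.41 open 0.339 gf 69.2 [ 573.7 -281.7  120.4] [ 0.5  0.  -1.4] [3.141 0.    1.406]
False
t 20.39 open 0.346 gf 69.2 [ 573.8 -281.7   70.4] [-0.4  0.1 -2. ] [3.141 0.    1.406]
True
t 20.88 open 0.342 gf 70.1 [ 573.4 -281.5   60.9] [-0.5  0.6  4.8] [-3.142  0.     1.406]
```

View pics/c7.png

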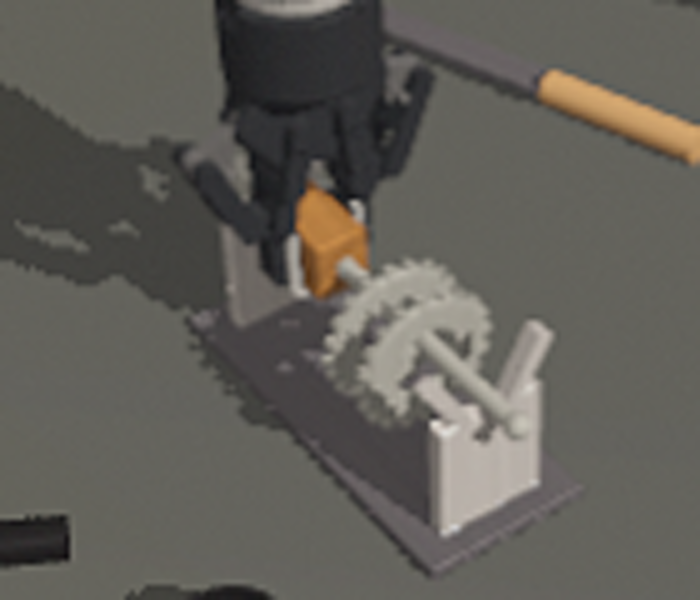

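The skewer is seated, with the rod in the far notch (ball at crop (515,425)) and both sprockets between the handle and the far fork. Releasing now.

Run:
```python
from h import *
bot.grip(0.7,20); show()
bot.movel([*SK,110],max_speed=60); bot.movel([*SK,220],max_speed=120); bot.move_ptp([420,60,260],ori(0)); bot.dwell(.5); show()
a=imaging.capture("scene");b=imaging.capture("top")
cv2.imwrite("pics/c8.png",np.hstack([cv2.resize(a[190:310,220:340],(400,400),interpolation=cv2.INTER_CUBIC),cv2.resize(b[170:270,285:385],(400,400),interpolation=cv2.INTER_CUBIC)]))
```

```text
t 21.38 open 0.702 gf 0.0 [ 572.3 -280.8   59.4] [ 0.6  0.1 -1.7] [-3.139e+00 -1.000e-03  1.406e+00]
t 25.33 open 0.697 gf 0.0 [420.1  59.9 259.9] [ 0.7 -0.5  0.2] [-3.141 -0.     1.57 ]
```

View pics/c8.png

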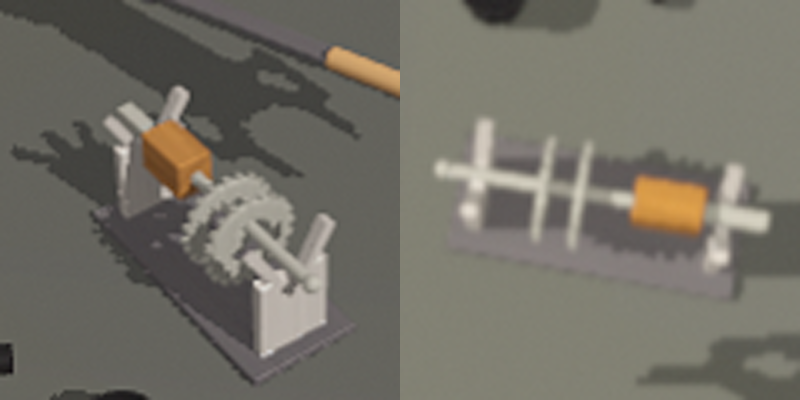

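The skewer rests in both forks in its original place. Both sprockets hang between the handle and the far fork (crop (540,190) and (578,195)), and the arm is clear.

```bash
python3 -c "
from bench import bot
print(bot.sign_off())"
```

```text
the job is handed in; nothing more can be done
None
```

The skewer is back in both cradle forks where it lay before, with both large toothed sprockets hanging between the handle and the far fork; the gripper has let go, the arm is clear, and the job was handed in at about 25 s.

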